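Put the tape measure away and shut the tool box

ROBOT

A 6-joint arm with a two-finger parallel gripper is mounted at the origin on a cart in front of the work surface, level with it; the furniture and walls round the work are solid. World frame = base frame: x ahead of the robot, y to its left, z up, the work surface at z = 0. Lengths are in mm, angles in rad, forces in N, time in s.
With the tool pointing down it reaches from about 350 to 875 mm from the base axis. Payload 15.5 kg.
Tool frame: the origin (TCP) lies between the finger pads; the fingertips stand 14 mm ahead of it and the grasp point (between the pads) lies 5 mm behind it; z points along the fingers, y is the line along which they close (so a half turn about z gives the same grasp; the last joint's range is limited). The gripper opens to 85 mm and grips with 20 to 120 N. Pads are 22 mm wide; open, the fingers measure 114 mm over their backs; the gripper's body (76 mm by 85 mm) begins 54 mm behind the grasp point. The pads swing forward as they close: fully open they stand 13 mm farther back than shut.
Start: joints at [-1.302, 0.494, 1.345, -0, 1.302, -0.096], TCP at [222.394, -584.095, 210.477] pointing down, gripper open.
Joint ranges: [-2.91, 2.91], [-0.82, 2.16], [0.22, 2.67], [-1.22, 4.37], [0.12, 2.79], [-3.08, 3.08]. Speed limits (rad/s): [1.89, 1.89, 2.57, 3.01, 3.01, 3.01].

INTERFACE

Orientations are given as a unit quaternion [w, x, y, z].
In Python, from bench import arm gives the robot as it stands.
- The arm moves only by the tool step_arm, never from a script. Its argument "increments" is text: rows parted by semicolons, each of 7 numbers parted by spaces: the closure in counts, from 0 (fully open) to 255 (shut), then the shift along the tool's x, y, z in cm, then the turn, a rotation vector about the tool's x, y, z in degrees. In form: fingers x y z ax ay az; .... A call has 1 to 20 rows; each row shifts and turns the commanded pose from where the row before left it, along the tool's axes as they then stand; what a row does not reach is not made up. A row lasts 1/10 s, in which the tool goes at most 50 mm and 8.59 degrees, less where a joint would pass 70% of its speed; a pose out of reach is approached as far as the arm can. A call with a gripper value outside its range is refused whole. The fingers move at their own pace and stop on an object; "squeeze" is the grip in N (left out, the last holds). Time passes only in rows, so rows that do not move let the fingers close. It gives the time, the measured TCP pose, the force, the opening and the grip force at its end, in the units of the state.
- arm.get_obs(): the state, without advancing time (a new reading comes with each control period).
- arm.capture(name): name is "scene" or "top" or "wrist"; returns a dict with "pixels" (480x640x3 uint8, red, green, blue), "intrinsics" (3x3 intrinsics, pixels), "world_to_cam" (4x4, takes a point from world to camera coordinates). Camera axes: x right, y up, looking along -z (the intrinsics and any distortion apply to the point x, -y, -z); pixel columns grow to the right and rows downward; lengths in mm; the calibration is good to about 2 mm. A picture is of the moment at which its call begins. There is no depth.
- arm.job_done(): hands the job in; it is judged then, once.
The state is a dict: "clock": time; "joint_positions": joint angles; "joint_vel": joint speeds; "tau": joint torques, N m; "eef_pos": TCP position; "tcp_rot": TCP orientation; "contact_force": force on the tool from outside, world axes, zero at the start; "moment": the same for the moment, N m; "gripper_width": finger opening in mm; "grasp_force": force on a finger pad.
Only numpy, scipy, OpenCV 4.12 (cv2) and the standard library are available. Lean on these libraries where they do the work, as an engineer would, in place of code of your own. Each camera call takes 0.05 s, during which the arm holds its last target. There are 200 camera calls.

TASK

Put the yellow tape measure away in the open tool box on the bench, standing upright in the narrow slot between the two low yellow rails, then close the orange lid fully and swing the blue hasp on its front edge down until it lies flat against the front of the box over the staple. Leave the tea glass, the sanding block and the pliers where they are.

Things in the scene. Friction and masses are not known exactly. Their poses are not given: they have to be found in the camera images.
- toolbox: Grey tool box with orange lid, fixed to the bench: 124 mm (x, front to back) x 172 mm (y) x 76 mm high, walls 4 mm, inner floor 6 mm up. Origin: centre of its underside; x points from the hasp front (towards the robot) to the hinge at the back, y to its left, z up. The wide left bay holds a loose black roll of tape, 19 mm high, which stays there.
- slot_floor (a point): Centre of the floor of the slot between two yellow rails (24 mm high, 5 mm thick) that run front to back; 35 mm right (-y) of the box's centre, 6 mm above the bench, axes as the box. Slot 46 mm wide, 116 mm long; the box's side wall is 47 mm from its centre line. The tape measure stands here with its length along x, either way round.
- tape_mid (a point): Centre of the yellow tape measure's housing, 32 mm above its underside. It stands upright and loose on the bench: 34 mm thick along its own x (grip it across this), 68 mm long along its y, 64 mm high along z; a short steel tongue sticks out a further 26 mm at its -y end, low down. It leans lengthwise by up to 0.1 rad on its rounded foot. About 0.2 to 0.3 kg.
- lid (a joint): Lid angle in rad: 0 shut, grows as it opens; starts at 1.75 to 1.95, leaning back past vertical. A stiff hinge (0.35 N m, about 3 to 5 N at the free edge) keeps it where it is left. Hinge axis: along the box's y, at box x = +62 mm, height 76 mm. The lid is a plate whose outer face lies 6 mm above the axis when shut, 128 mm from hinge to free edge.
- lid_edge (a point): Point in the middle of the lid's outer face (the top when shut), 4 mm from its free edge; its x points from the free edge to the hinge, its z out of the outer face. While the lid stands open the hasp (48 mm long, 40 mm wide) rises above the middle of this edge, to about 0.25 m over the bench; there is free lid 65 mm wide on either side of it.
- hasp (a joint): Angle of the blue hasp (40 mm wide) on the middle of the lid's free edge, rad relative to the lid: 0 square to the lid (flat on the box front when shut), 1.57 straight out in the lid's plane; starts at 1.1 to 1.5. Light friction (0.03 N m) keeps it there. It turns about the box's y; with the lid shut its hinge is 7 mm in front of the box front, 78 mm above the bench.
- hasp_lip (a point): Centre of the black grip bar (14 mm thick, 40 mm wide along the box's y) at the end of the hasp, 44 mm from its hinge, on its outer side. With the hasp home the centre is 15 mm in front of the box front and 34 mm above the bench. It sticks out farther than the staple (a wire loop on the box front, 16 mm proud, 64 mm high), so it can be pushed home.
- box_front (a point): Middle of the lower edge of the box's front face, at bench height; axes as the box.
- tea_glass: Tea glass, 62 mm across and 86 mm high, origin at the centre of its foot. Not to be disturbed.
- sanding_block: Brown sanding block 65 x 105 x 36 mm, origin at the centre of its underside. Not to be disturbed.
- pliers: Red-handled pliers lying flat, 59 x 168 x 12 mm, origin at their centre underneath. Not to be disturbed.
- tape_measure: The same tape measure; origin at the middle of its underside, 13 mm from the centre of the housing towards the tongue.
- the_arm_lamp: Black desk lamp, not to be used: its round base, 160 mm across, stands left of the box; its arm and shade reach out high over the back of the bench, beyond the box (obstacle).

How it is judged:
By the outcome, as a careful person would: the job done as asked, in the order asked, and still so for the second after the job is handed in, with the robot touching nothing.
It also fails if it takes over 72 s, if anything falls off the work surface, if the arm or the gripper's body presses on something with over 40 N, if the wrist force passes 120 N, or if a joint passes its speed limit or range.

## Working session

There is one attempt and no reset: what is moved stays moved. The work goes in short steps, Python scripts to look and compute and a tool call to move; the robot and the scene stay as the last step left them, time stands still between calls to the robot, and variables do not carry over. Pictures are saved under pics/ and viewed, at most 10 in all, crops included, and the job is handed in when it is done.

Besides the shell and the picture viewer there is one more tool, called after ">>>" by a JSON object that holds its "api" and its "payload". step_arm: Moves the arm, as the interface text tells. Its arguments: {"type":"object","properties":{"increments":{"type":"string"},"squeeze":{"type":"number"}},"required":["increments"]}

```bash
mkdir -p pics; ls; cat > h.py <<'E'
import numpy as np, cv2
from bench import arm
from scipy.spatial.transform import Rotation as R
def save(c,n): cv2.imwrite('pics/'+n,c['pixels'][:,:,::-1])
def ray(c,u,v):
    K=np.array(c['intrinsics']);T=np.array(c['world_to_cam'])
    d=np.linalg.inv(K)@[u,v,1]; d=np.array([d[0],-d[1],-d[2]])
    o=-T[:3,:3].T@T[:3,3]; return o,T[:3,:3].T@d
def onz(c,u,v,z):
    o,d=ray(c,u,v); return o+d*(z-o[2])/d[2]
def proj(c,p):
    K=np.array(c['intrinsics']);T=np.array(c['world_to_cam'])
    q=T[:3,:3]@np.array(p)+T[:3,3]; q=K@[q[0],-q[1],-q[2]]; return q[:2]/q[2]
def tri(c1,a,c2,b):
    o1,d1=ray(c1,*a);o2,d2=ray(c2,*b)
    s=np.linalg.lstsq(np.c_[d1,-d2],o2-o1,rcond=None)[0]
    p,q=o1+s[0]*d1,o2+s[1]*d2; return (p+q)/2,np.linalg.norm(p-q)
E
python3 - <<'E'
from h import *
import pickle
s=arm.capture('scene');t=arm.capture('top');pickle.dump((s,t),open('c0.pkl','wb'))
save(s,'s0.png');save(t,'t0.png')
for c in(s,t):print(ray(c,320,240),c['intrinsics'])
o=arm.get_obs();print(o)
E
```

```text
pics
(array([ 917.43957042, -909.67510705,  449.09719067]), array([-0.42396031,  0.80052891, -0.42361719])) [[541.33113808   0.         322.28521685]
 [  0.         541.33113808 237.42810296]
 [  0.           0.           1.        ]]
(array([ 389.19505368, -226.53377054,  925.12990256]), array([ 0.21871577,  0.00521099, -0.97586956])) [[491.4259716    0.         325.60277845]
 [  0.         491.4259716  243.64940115]
 [  0.           0.           1.        ]]
{'clock': 0.1, 'joint_positions': array([-1.30251783e+00,  4.94131720e-01,  1.34610274e+00,  2.80760601e-05,
        1.30249391e+00, -9.55286455e-02]), 'joint_vel': array([ 0.00012951, -0.00132884, -0.00318063, -0.00152988, -0.00163599,
       -0.00057876]), 'tau': array([ 4.08297521e-03, -8.83589101e+01, -3.84562397e+01, -3.60412150e-05,
        5.15648047e-03, -1.08001750e-04]), 'eef_pos': array([ 222.29523347, -583.74270093,  209.94188149]), 'tcp_rot': array([-5.66911512e-04,  9.83501631e-01,  1.80898368e-01, -3.55047707e-05]), 'contact_force': array([-0.01635658, -0.3456578 , -0.37197494]), 'moment': array([ 0.0026    ,  0.03565008, -0.01228161]), 'grasp_force': 0.0, 'gripper_width': 85.26309280648779}
```

View pics/s0.png

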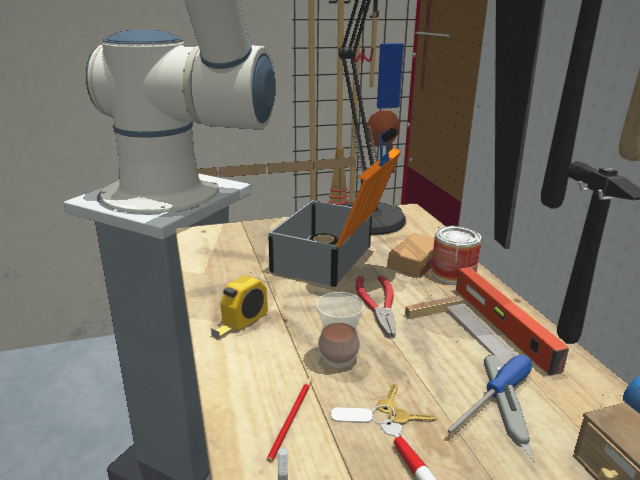

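View pics/t0.png

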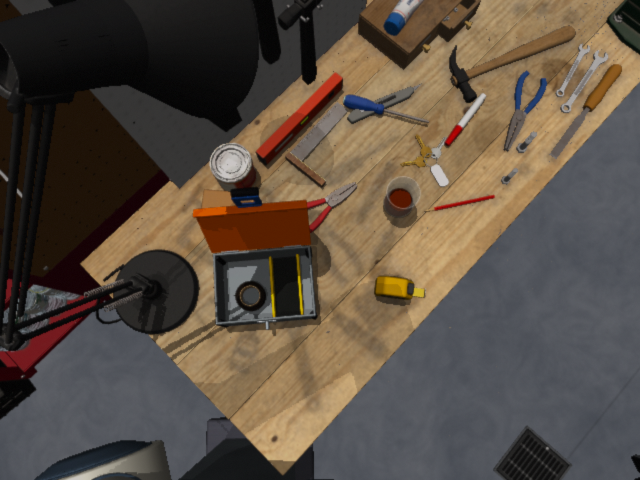

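The scene view shows the tape at (243,305) with its tongue towards (215,332), and the open box at (320,240). In the top view the box rim spans about (215,250)-(318,325). The tape is at (393,288) with its tongue to the right, and the slot is at (286,287).

```bash
python3 - <<'E'
from h import *
import pickle
s,t=pickle.load(open('c0.pkl','rb'))
im=t['pixels'][190:340,190:440,::-1]
cv2.imwrite('pics/t0c.png',cv2.resize(im,None,fx=3.2,fy=3.2,interpolation=cv2.INTER_CUBIC))
hsv=cv2.cvtColor(t['pixels'],cv2.COLOR_RGB2HSV)
m=cv2.inRange(hsv,(20,150,90),(32,255,255))
n,l,st,ce=cv2.connectedComponentsWithStats(m)
for i in range(1,n):
    if st[i,4]>25:
        pts=np.argwhere(l==i)[:,::-1].astype(np.float32);print(st[i],ce[i],cv2.minAreaRect(pts))
for q in [(216,252),(313,248),(319,318),(217,325)]:print(onz(t,*q,76).round(1))
print(onz(t,393,288,64),onz(t,424,293,10))
E
```

```text
[405 137  25  30 127] [419.18110236 154.85826772] ((418.99066162109375, 153.78659057617188), (16.779821395874023, 29.529556274414062), 28.442928314208984)
[296 254   8  61 173] [299.62427746 286.9132948 ] ((299.4617614746094, 284.0029296875), (60.20676040649414, 3.2212531566619873), 85.60128784179688)
[269 257   6  60 157] [271.59235669 288.4522293 ] ((271.7415466308594, 286.4853820800781), (59.19441223144531, 3.236485242843628), 86.53176879882812)
[376 276  49  23 696] [396.07183908 286.69683908] ((400.2306823730469, 286.77740478515625), (48.86650848388672, 18.96535873413086), 8.615649223327637)
[561.8 -38.5  76. ]
[ 565.3 -209.4   76. ]
[ 442.7 -217.7   76. ]
[434.7 -43.4  76. ]
[ 492.95987926 -348.63444579   64.        ] [ 488.87374344 -413.63974425   10.        ]
```

View pics/t0c.png

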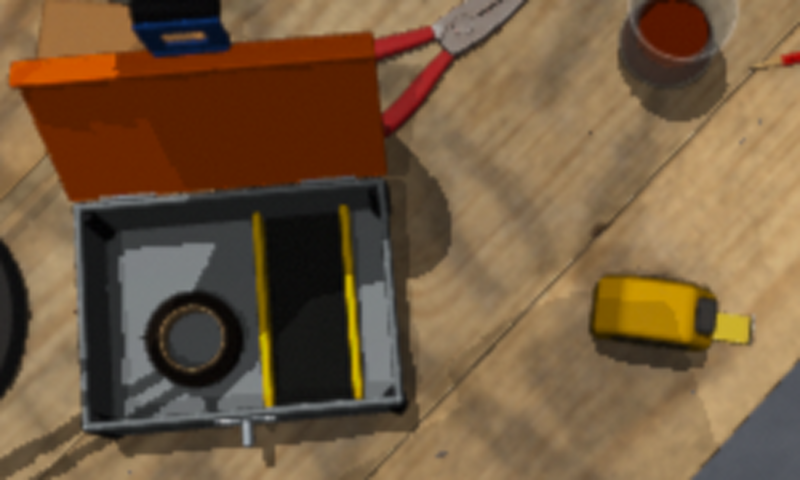

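The crop shows the rim corners at (78,203), (387,182), (402,403), (86,430). The rails are at (258,213)-(268,405) and (344,207)-(358,398). The tape body spans (594-715, 275-348) and its tongue ends at (750,328).

```bash
python3 - <<'E'
from h import *
import pickle
s,t=pickle.load(open('c0.pkl','rb'))
f=lambda u,v,z:onz(t,u/3.2+190-.35,v/3.2+190-.35,z)
c=[f(*q,76) for q in [(78,203),(387,182),(402,403),(86,430)]]
print(np.round(c,1),np.mean(c,0))
for a,b in((0,3),(1,2),(0,1),(3,2)):
    d=c[a]-c[b];print(np.linalg.norm(d),np.degrees(np.arctan2(d[1],d[0])))
for a,b in(((258,213),(268,405)),((344,207),(358,398))):
    p,q=f(*a,30),f(*b,30);d=p-q;print(p,q,(p+q)/2,np.degrees(np.arctan2(d[1],d[0])))
for q in((598,278),(700,285),(594,340),(690,348)):print(f(*q,58))
print(f(750,328,10),f(718,328,12))
print('hasp', [f(*q,z).round() for q,z in(((190,10),240),((375,38),204),((12,65),204))])
o=arm.get_obs();print(R.from_quat(np.roll(o['tcp_rot'],-1)).as_matrix().round(3))
w=arm.capture('wrist');T=np.array(w['world_to_cam']);E=np.eye(4);E[:3,:3]=R.from_quat(np.roll(o['tcp_rot'],-1)).as_matrix();E[:3,3]=o['eef_pos'];print((T@E).round(2),w['intrinsics'])
E
```

```text
[[ 559.9  -35.1   76. ]
 [ 568.1 -205.2   76. ]
 [ 447.  -211.4   76. ]
 [ 436.3  -42.6   76. ]] [ 502.81157154 -123.54766648   76.        ]
123.78273170777935 3.4774761908358145
121.23878385311104 2.9274386895403883
170.26841436423928 92.75137582624184
169.09132559695044 93.610238385725
[ 561.00000381 -129.04278969   30.        ] [ 450.61736433 -134.91729291   30.        ] [ 505.80868407 -131.9800413    30.        ] 3.0463758734641866
[ 563.47414253 -178.86016283   30.        ] [ 453.44274941 -185.72989832   30.        ] [ 508.45844597 -182.29503058   30.        ] 3.5725859578983865
[ 514.79037196 -321.20110087   58.        ]
[ 509.65470666 -377.70964711   58.        ]
[ 480.37425772 -317.49315389   58.        ]
[ 474.83148482 -370.19677204   58.        ]
[ 490.45915542 -413.78798808   10.        ] [ 490.6379598  -394.75911128   12.        ]
hasp [array([ 616., -121.,  240.]), array([ 612., -204.,  204.]), array([602., -31., 204.])]
[[ 0.935  0.356 -0.   ]
 [ 0.356 -0.935  0.001]
 [ 0.    -0.001 -1.   ]]
[[  -0.      1.     -0.     -0.33]
 [   0.97    0.      0.26  -20.35]
 [   0.26   -0.     -0.97 -175.55]
 [   0.      0.      0.      1.  ]] [[413.01537199   0.         318.67430494]
 [  0.         413.01537199 240.04157651]
 [  0.           0.           1.        ]]
```

>>> {"api": "step_arm", "payload": {"increments": "0 2.4 -0.84 0 0 0 0;0 2.4 -0.84 0 0 0 0;0 2.4 -0.84 0 0 0 0;0 2.4 -0.84 0 0 0 0;0 2.4 -0.84 0 0 0 0;0 2.4 -0.84 0 0 0 0;0 2.4 -0.84 0 0 0 0;0 2.4 -0.84 0 0 0 0;0 2.4 -0.84 0 0 0 0;0 2.4 -0.84 0 0 0 0;0 2.4 -0.84 0 0 0 0;0 2.4 -0.84 0 0 0 0;0 2.4 -0.84 0 0 0 0;0 2.4 -0.84 0 0 0 0;0 0 0 0 0 0 -8;0 0 0 0 0 0 -8;0 0 0 0 0 0 -8;0 0 0 0 0 0 -8;0 0 0 0 0 0 -8;0 0 0 0 0 0 -8", "squeeze": 40}}

```text
clock: 2.15
eef_pos: [494.4, -354.5, 210.3]
tcp_rot: [-0.0, 0.823, 0.568, -0.0]
contact_force: [-0.5, 0.2, 0.2]
gripper_width: 85.1
grasp_force: 0.0
```

>>> {"api": "step_arm", "payload": {"increments": "0 0 0 0 0 0 -8;0 0 0 0 0 0 -7.5;0 0 0 0 0 0 0;0 0 0 0 0 0 0;0 0 0 0 0 0 0"}}

```text
clock: 2.65
eef_pos: [494.5, -354.6, 210.4]
tcp_rot: [-0.0, 0.742, 0.67, 0.0]
contact_force: [0.7, -0.1, 0.4]
gripper_width: 85.5
grasp_force: 0.0
```

```bash
python3 - <<'E'
from h import *
import pickle
w=arm.capture('wrist');t=arm.capture('top');pickle.dump((w,t),open('c1.pkl','wb'));save(w,'w1.png')
o=arm.get_obs();print(o['eef_pos'],o['joint_positions'],R.from_quat(np.roll(o['tcp_rot'],-1)).as_matrix().round(3))
print(proj(w,[495.5,-354,0]),proj(w,[490.5,-414,10]))
E
```

```text
[ 494.54636702 -354.6173133   210.4447503 ] [-7.20188853e-01  4.70319888e-01  1.38796753e+00  2.14949852e-05
  1.28337633e+00 -6.19502049e-01] [[ 0.101  0.995 -0.   ]
 [ 0.995 -0.101  0.   ]
 [ 0.    -0.    -1.   ]]
[319.46991934 201.68152999] [320.78185599 267.49624207]
```

View pics/w1.png

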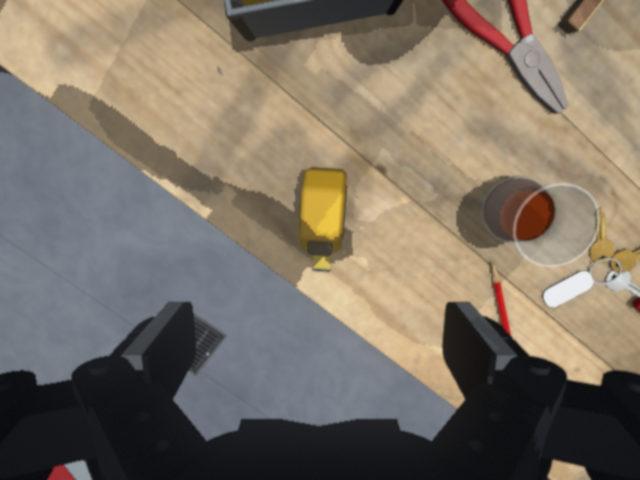

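In the wrist view the tape housing spans (301-346, 167-255), with its tongue at (321,265). It is centred between the fingers and turned by only a couple of degrees.

```bash
python3 - <<'E'
from h import *
import pickle
w,t=pickle.load(open('c1.pkl','rb'))
hsv=cv2.cvtColor(w['pixels'],cv2.COLOR_RGB2HSV)
m=cv2.inRange(hsv,(19,150,80),(32,255,255));m[:150]=0;m[285:]=0;m[:,:270]=0;m[:,370:]=0
for r in range(160,275,8):
    x=np.where(m[r])[0]
    if len(x):print(r,x[0],x[-1],onz(w,x[0],r,58)[:2].round(1),onz(w,x[-1],r,58)[:2].round(1))
E
```

```text
168 313 314 [ 494.1 -317.9] [ 494.9 -318. ]
176 304 345 [ 486.6 -323.2] [ 517.7 -326.4]
184 303 345 [ 485.2 -329.2] [ 517.2 -332.5]
192 302 344 [ 483.7 -335.2] [ 515.9 -338.6]
200 301 344 [ 482.3 -341.3] [ 515.4 -344.7]
208 300 343 [ 480.8 -347.5] [ 514.  -350.9]
216 300 343 [ 480.  -353.8] [ 513.5 -357.2]
224 300 342 [ 479.3 -360.1] [ 512.1 -363.6]
232 300 342 [ 478.6 -366.6] [ 511.6 -370. ]
240 301 340 [ 478.6 -373.2] [ 509.4 -376.4]
248 305 338 [ 481.  -380.1] [ 507.2 -382.8]
```

>>> {"api": "step_arm", "payload": {"increments": "0 0 0.25 0 0 0 2.2;0 0 0 2.4 0 0 0;0 0 0 2.4 0 0 0;0 0 0 2.4 0 0 0;0 0 0 2.4 0 0 0;0 0 0 2.4 0 0 0;0 0 0 2.4 0 0 0;0 0 0 1.6 0 0 0;0 0 0 1 0 0 0;0 0 0 0 0 0 0;0 0 0 0 0 0 0;255 0 0 0 0 0 0;255 0 0 0 0 0 0;255 0 0 0 0 0 0;255 0 0 0 0 0 0;255 0 0 0 0 0 0;255 0 0 0 0 0 0;255 0 0 0 0 0 0;255 0 0 0 0 0 0", "squeeze": 45}}

```text
clock: 4.65
eef_pos: [501.1, -357.7, 44.0]
tcp_rot: [0.005, 0.754, 0.657, 0.001]
contact_force: [8.7, -0.8, 33.2]
gripper_width: 0.1
grasp_force: 16.3
```

```bash
python3 - <<'E'
from h import *
w=arm.capture('wrist');t=arm.capture('top');s=arm.capture('scene')
a=t['pixels'][200:380,320:500,::-1];b=s['pixels'][220:380,150:350,::-1]
a=cv2.resize(a,(400,400));b=cv2.resize(b,(400,320));c=np.zeros((600,800,3),np.uint8)
c[:240,:320]=cv2.resize(w['pixels'][:,:,::-1],(320,240));c[240:560,:400]=b;c[:400,400:]=a
cv2.imwrite('pics/m2.png',c);o=arm.get_obs();print(o['contact_force'],o['eef_pos'],o['gripper_width'])
E
```

```text
[ 9.14143797 -0.70295798 32.27045891] [ 501.09066612 -357.67043982   43.95097461] -0.09386271764286343
```

View pics/m2.png

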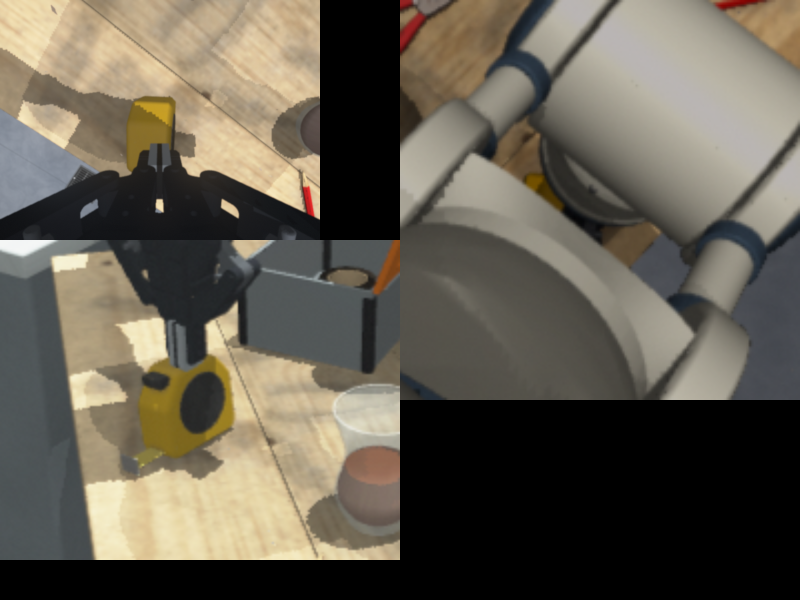

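The fingers have shut at the top of the tape without holding it. In the mosaic the tips are at about (187,365), above the tape's black disc at (203,403). I'll check where the reported TCP projects.

```bash
python3 - <<'E'
from h import *
import pickle
s,t=pickle.load(open('c0.pkl','rb'))
o=arm.get_obs();p=o['eef_pos'];Rm=R.from_quat(np.roll(o['tcp_rot'],-1)).as_matrix()
for d in(0,14):
    q=proj(s,p+Rm@[0,0,d]);print(d,q,(q-[150,220])*2+[0,240])
q=lambda P:((proj(s,P)-[150,220])*2+[0,240]).round()
for z in(0,64):print(z,q([497,-354,z]),q([497+17,-354,z]))
w=arm.capture('wrist');print([ (proj(w,p+Rm@[0,0,d])/2).round() for d in (0,14)])
print('scene tape seen',q([489,-413,8]))
print(o['joint_positions'],o['clock'])
E
```

```text
0 [244.1250076  292.37235982] [188.25001521 384.74471964]
14 [244.60103627 300.66747524] [189.20207255 401.33495049]
0 [189. 432.] [208. 438.]
64 [185. 357.] [205. 363.]
[array([159., 144.]), array([159., 138.])]
scene tape seen [131. 459.]
[-7.17333117e-01  6.70808195e-01  1.53967173e+00  9.84154633e-04
  9.20649635e-01 -5.80648660e-01] 4.8
```

```bash
python3 - <<'E'
from h import *
w=arm.capture('wrist');s=arm.capture('scene')
a=w['pixels'][160:360,220:420,::-1];b=s['pixels'][250:350,200:300,::-1]
cv2.imwrite('pics/m3.png',np.hstack([cv2.resize(a,(400,400)),cv2.resize(b,(400,400),interpolation=cv2.INTER_CUBIC)]))
E
```

```text
(no output)
```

View pics/m3.png

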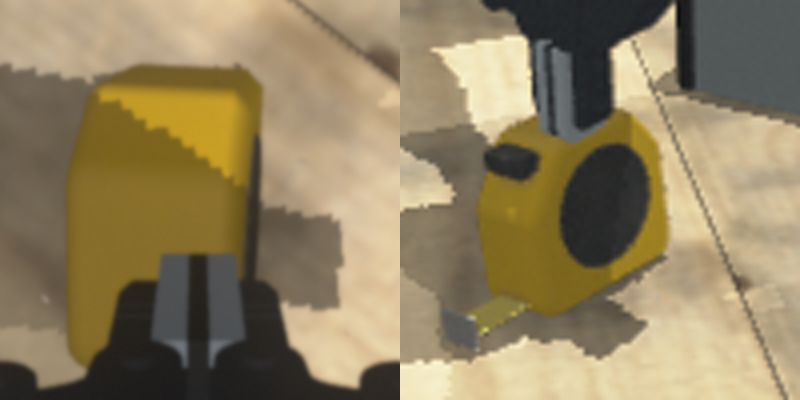

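Both views show the closed tips resting on the tape's top at z≈64 while the reported TCP is at 44. The tips therefore sit about 20 mm behind the reported TCP, not 14 mm ahead of it, so the tool is about 34 mm shorter than stated. The w1 finger geometry agrees with this. I'll raise, open and measure again.

>>> {"api": "step_arm", "payload": {"increments": "255 0 0 -1 0 0 0;255 0 0 -2 0 0 0;255 0 0 -2 0 0 0;255 0 0 -2 0 0 0;255 0 0 -2 0 0 0;255 0 0 -2 0 0 0;255 0 0 0 0 0 0;255 0 0 0 0 0 0"}}

```text
clock: 5.75
eef_pos: [497.0, -354.9, 150.6]
tcp_rot: [0.0, 0.754, 0.657, 0.0]
contact_force: [0.5, -0.3, -0.3]
gripper_width: -0.5
grasp_force: 0.0
```

```bash
python3 - <<'E'
from h import *
w=arm.capture('wrist');s=arm.capture('scene')
o=arm.get_obs();p=o['eef_pos'];Rm=R.from_quat(np.roll(o['tcp_rot'],-1)).as_matrix()
print(p,Rm.round(3),o['contact_force'],o['gripper_width'])
for d in(14,-20,-60):print(d,proj(s,p+Rm@[0,0,d]).round(1))
hsv=cv2.cvtColor(w['pixels'],cv2.COLOR_RGB2HSV)
m=cv2.inRange(hsv,(19,150,80),(32,255,255));m[:100]=0;m[310:]=0;m[:,:240]=0;m[:,400:]=0
for r in range(140,310,10):
    x=np.where(m[r])[0]
    if len(x):print(r,x[0],x[-1],onz(w,x[0],r,58)[:2].round(1),onz(w,x[-1],r,58)[:2].round(1))
a=w['pixels'][100:400,170:470,::-1];b=s['pixels'][190:340,170:320,::-1]
cv2.imwrite('pics/m4.png',np.hstack([cv2.resize(a,(400,400)),cv2.resize(b,(400,400),interpolation=cv2.INTER_CUBIC)]))
E
```

```text
[ 496.60633497 -354.50704944  149.69969286] [[ 0.137  0.991 -0.001]
 [ 0.991 -0.137  0.001]
 [ 0.001 -0.001 -1.   ]] [ 0.80939733 -0.42236595 -0.22124671] -0.23459946363835232
14 [239.7 233.6]
-20 [238.5 211. ]
-60 [237.  183.3]
180 302 344 [ 491.6 -319.3] [ 517.4 -322.9]
190 299 349 [ 488.8 -325.2] [ 519.7 -329.5]
200 298 349 [ 487.3 -331.4] [ 519.  -335.8]
210 297 349 [ 485.7 -337.6] [ 518.2 -342.1]
220 297 349 [ 484.7 -344. ] [ 517.5 -348.5]
230 297 349 [ 483.7 -350.4] [ 516.7 -355. ]
240 297 348 [ 482.7 -357. ] [ 515.2 -361.5]
250 297 348 [ 481.7 -363.6] [ 514.4 -368.2]
260 297 346 [ 480.7 -370.3] [ 512.3 -374.8]
270 299 344 [ 480.9 -377.3] [ 510.2 -381.4]
```

View pics/m4.png

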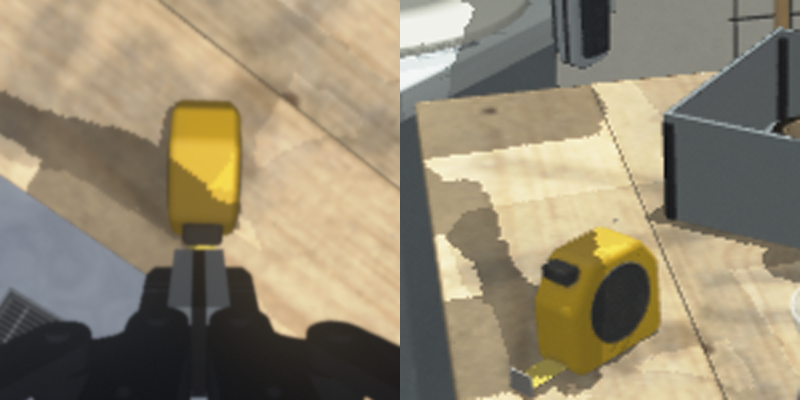

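Scene crop: the closed tips are at pixel (237,214), where TCP-22 mm would project, so the offset is confirmed. The tape is still standing, at wrist crop (170-240, 100-240).

>>> {"api": "step_arm", "payload": {"increments": "0 0.2 0.3 0 0 0 1;0 0 0 0 0 0 0;0 0 0 0 0 0 0;0 0 0 0 0 0 0;0 0 0 0 0 0 0;0 0 0 0 0 0 0;0 0 0 2 0 0 0;0 0 0 2 0 0 0;0 0 0 2 0 0 0;0 0 0 2 0 0 0;0 0 0 2 0 0 0;0 0 0 2 0 0 0;0 0 0 1.4 0 0 0;0 0 0 1 0 0 0;0 0 0 0 0 0 0;0 0 0 0 0 0 0"}}

```text
clock: 7.45
eef_pos: [500.5, -353.5, 6.9]
tcp_rot: [0.0, 0.76, 0.65, 0.0]
contact_force: [0.3, -0.1, 0.6]
gripper_width: 85.5
grasp_force: 0.0
```

>>> {"api": "step_arm", "payload": {"increments": "100 0 0 0 0 0 0;120 0 0 0 0 0 0;140 0 0 0 0 0 0;160 0 0 0 0 0 0;190 0 0 0 0 0 0;220 0 0 0 0 0 0;255 0 0 0 0 0 0;255 0 0 0 0 0 0;255 0 0 0 0 0 0;255 0 0 0 0 0 0"}}

```text
clock: 8.45
eef_pos: [500.5, -353.5, 7.0]
tcp_rot: [0.0, 0.76, 0.65, 0.0]
contact_force: [-1.0, 0.2, 5.6]
gripper_width: 33.5
grasp_force: 44.5
```

>>> {"api": "step_arm", "payload": {"increments": "255 0 0 -1 0 0 0;255 0 0 -2 0 0 0;255 0 0 -2 0 0 0;255 0 0 -2 0 0 0;255 0 0 -2 0 0 0;255 0 0 -2 0 0 0;255 0 0 -1 0 0 0;255 1.91 -0.38 0 0 0 0;255 1.91 -0.38 0 0 0 0;255 1.91 -0.38 0 0 0 0;255 1.91 -0.38 0 0 0 0;255 1.91 -0.38 0 0 0 0;255 1.91 -0.38 0 0 0 0;255 1.91 -0.38 0 0 0 0;255 1.91 -0.38 0 0 0 0;255 1.91 -0.38 0 0 0 0;255 1.91 -0.38 0 0 0 0;255 0 0 0 0 0 0"}}

```text
clock: 10.25
eef_pos: [491.5, -155.9, 126.4]
tcp_rot: [-0.001, 0.759, 0.651, -0.0]
contact_force: [-0.6, 0.1, -3.2]
gripper_width: 33.2
grasp_force: 45.4
```

>>> {"api": "step_arm", "payload": {"increments": "255 0 0 0 0 0 -7.5;255 0 0 0 0 0 -7.5;255 0 0 0 0 0 -7.5;255 0 0 0 0 0 -7.5;255 0 0 0 0 0 -7.5;255 0 0 0 0 0 -7.5;255 0 0 0 0 0 -7.5;255 0 0 0 0 0 -7.5;255 0 0 0 0 0 -7.5;255 0 0 0 0 0 -7.5;255 0 0 0 0 0 -7.5;255 0 0 0 0 0 -7.5;255 0 0 0 0 0 -7.5;255 0 0 0 0 0 -4.6;255 0 0 0 0 0 0;255 0 0 0 0 0 0;255 0 0 0 0 0 0"}}

```text
clock: 11.95
eef_pos: [492.1, -158.6, 126.5]
tcp_rot: [-0.0, -0.027, 1.0, -0.0]
contact_force: [0.0, -0.7, -2.6]
gripper_width: 33.5
grasp_force: 45.3
```

```bash
python3 - <<'E'
from h import *
import pickle
w=arm.capture('wrist');s=arm.capture('scene');t=arm.capture('top');pickle.dump((w,s,t),open('c2.pkl','wb'))
o=arm.get_obs();p=o['eef_pos'];Rm=R.from_quat(np.roll(o['tcp_rot'],-1)).as_matrix()
print(p,Rm.round(3),o['joint_positions'].round(2),o['gripper_width'])
a=w['pixels'][::2,::2,::-1];a=cv2.resize(w['pixels'][:,:,::-1],(533,400));b=s['pixels'][110:310,220:420,::-1]
cv2.imwrite('pics/m5.png',np.hstack([a,cv2.resize(b,(267,400),interpolation=cv2.INTER_CUBIC) if 0 else cv2.resize(s['pixels'][110:310,240:373,::-1],(267,400))]))
E
```

```text
[ 492.13908956 -158.7195438   126.47170156] [[-0.998 -0.056 -0.   ]
 [-0.056  0.998 -0.   ]
 [ 0.    -0.    -1.   ]] [-0.43  0.45  1.71 -0.    0.98 -2.05] 32.95286789972208
```

View pics/m5.png

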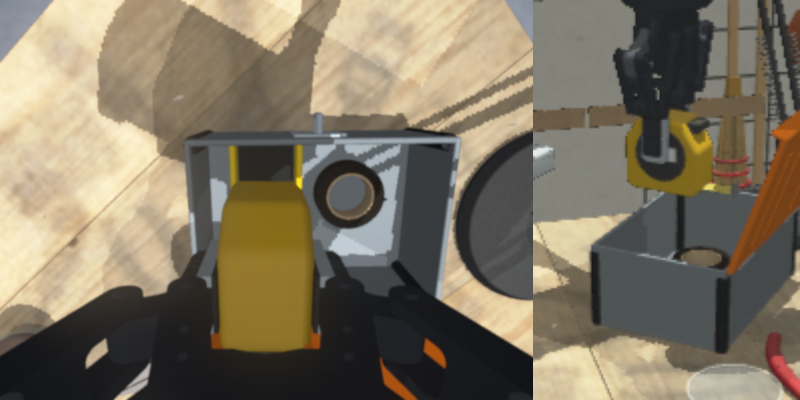

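In the wrist view the rails appear at (235,145-180) and (298,145-185), just ahead of the held tape (219-309). The front rim runs from (187,140) to (462,137) and the staple is at (318,120).

```bash
python3 - <<'E'
from h import *
import pickle
w,s,t=pickle.load(open('c2.pkl','rb'))
hsv=cv2.cvtColor(w['pixels'],cv2.COLOR_RGB2HSV)
m=cv2.inRange(hsv,(24,150,80),(34,255,255))
for r in range(178,230,5):
    x=np.where(m[r])[0]
    g=np.split(x,np.where(np.diff(x)>3)[0]+1) if len(x) else []
    print(r,[(k[0],k[-1],onz(w,(k[0]+k[-1])/2,r,30)[:2].round(1)) for k in g])
f=lambda u,v,z:onz(w,u*1.2,v*1.2,z)[:2].round(1)
print(f(187,140,76),f(462,137,76),f(321,128,76))
print('tape', [f(*q,z) for q,z in(((228,190),175),((298,186),175),((219,347),184),((303,350),184))])
E
```

```text
178 [(np.int64(276), np.int64(283), array([ 457.8, -185.8])), (np.int64(353), np.int64(362), array([ 455.2, -136.9]))]
183 [(np.int64(276), np.int64(285), array([ 460.9, -185.1])), (np.int64(353), np.int64(362), array([ 458.3, -136.6]))]
188 [(np.int64(276), np.int64(284), array([ 464.1, -185.4])), (np.int64(353), np.int64(362), array([ 461.4, -136.4]))]
193 [(np.int64(276), np.int64(285), array([ 467.2, -184.9])), (np.int64(353), np.int64(362), array([ 464.6, -136.2]))]
198 [(np.int64(276), np.int64(285), array([ 470.4, -184.9])), (np.int64(353), np.int64(361), array([ 467.8, -136.2]))]
203 [(np.int64(277), np.int64(285), array([ 473.6, -184.4])), (np.int64(353), np.int64(361), array([ 471., -136.]))]
208 [(np.int64(277), np.int64(285), array([ 476.9, -184.3])), (np.int64(353), np.int64(361), array([ 474.3, -135.7]))]
213 [(np.int64(277), np.int64(285), array([ 480.1, -184.2])), (np.int64(353), np.int64(362), array([ 477.5, -135.2]))]
218 [(np.int64(277), np.int64(284), array([ 483.4, -184.5])), (np.int64(354), np.int64(362), array([ 480.7, -134.6]))]
223 [(np.int64(277), np.int64(278), array([ 486.8, -186.3])), (np.int64(356), np.int64(362), array([ 484. , -133.7]))]
228 []
[ 448.7 -210.2] [437.9 -41.1] [ 437.1 -128.2]
tape [array([ 455. , -174.1]), array([ 452.3, -150.1]), array([ 511.6, -175. ]), array([ 511.2, -144.5])]
```

>>> {"api": "step_arm", "payload": {"increments": "255 0 0 1.5 0 0 0;255 0 0 1.5 0 0 0;255 0 0 1.5 0 0 0;255 0 0 1.5 0 0 0;255 0 0 1.5 0 0 0;255 0 0 1.2 0 0 0;255 0 0 1 0 0 0;255 0 0 0.7 0 0 0;255 0 0 0.5 0 0 0;255 0 0 0 0 0 0;255 0 0 0 0 0 0"}}

```text
clock: 13.2
eef_pos: [492.3, -158.8, 17.7]
tcp_rot: [0.0, -0.028, 1.0, -0.0]
contact_force: [0.8, 0.0, -2.7]
gripper_width: 33.5
grasp_force: 45.3
```

>>> {"api": "step_arm", "payload": {"increments": "255 0 0 0.2 0 0 0;255 0 0 0.2 0 0 0;255 0 0 0 0 0 0;255 0 0 0 0 0 0"}}

```text
clock: 13.6
eef_pos: [492.1, -158.7, 13.5]
tcp_rot: [0.0, -0.028, 1.0, 0.0]
contact_force: [-0.2, 0.6, -3.1]
gripper_width: 33.5
grasp_force: 45.3
```

>>> {"api": "step_arm", "payload": {"increments": "140 0 0 0 0 0 0;115 0 0 0 0 0 0;105 0 0 0 0 0 0;105 0 0 0 0 0 0;105 0 0 0 0 0 0"}}

```text
clock: 14.1
eef_pos: [492.2, -158.8, 13.5]
tcp_rot: [0.0, -0.028, 1.0, -0.0]
contact_force: [0.9, 0.2, -0.7]
gripper_width: 50.2
grasp_force: 0.0
```

>>> {"api": "step_arm", "payload": {"increments": "105 0 0 -1 0 0 0;105 0 0 -2 0 0 0;105 0 0 -2.5 0 0 0;105 0 0 -2.5 0 0 0;255 0 0 -2.5 0 0 0;255 0 0 -2.5 0 0 0;255 0 0 -2.5 0 0 0;255 0 0 -2.5 0 0 0;255 0 0 -1.5 0 0 0;255 0 0 0 0 0 0;255 0 0 0 0 0 0"}}

```text
clock: 15.2
eef_pos: [492.0, -158.6, 208.7]
tcp_rot: [0.0, -0.028, 1.0, -0.0]
contact_force: [0.2, -0.1, -0.0]
gripper_width: 0.3
grasp_force: 0.0
```

```bash
python3 - <<'E'
from h import *
import pickle
w=arm.capture('wrist');s=arm.capture('scene');t=arm.capture('top');pickle.dump((w,s,t),open('c3.pkl','wb'))
o=arm.get_obs();print(o['eef_pos'],o['gripper_width'])
a=s['pixels'][120:270,260:460,::-1]
b=w['pixels'][100:400,120:520,::-1]
cv2.imwrite('pics/m6.png',np.hstack([cv2.resize(a,(420,400)),cv2.resize(b,(380,400))]))
E
```

```text
[ 491.63361245 -158.51055903  207.73994883] -0.24907267241941852
```

View pics/m6.png

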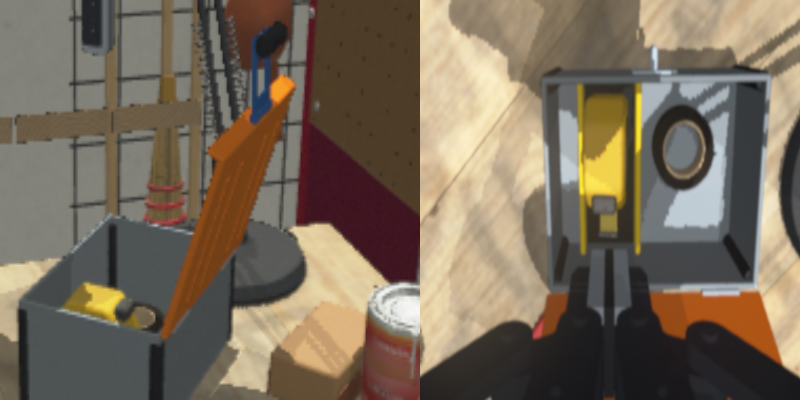

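The tape stands upright in the slot, between the rails in the wrist view at (585-630, 85-240), and the black roll is undisturbed. In the scene view the lid's near free corner is at (212,155), its far one at (292,85), and the hasp rises to (270,40).

```bash
python3 - <<'E'
from h import *
import pickle
s,t=pickle.load(open('c0.pkl','rb'))
S=lambda u,v:(260+u*200/420,120+v*150/400)
Tt=lambda u,v:(u/3.2+189.65,v/3.2+189.65)
c=np.cos(np.radians(3.3));sn=np.sin(np.radians(3.3))
def rep(n,a,b):
    p,e=tri(s,S(*a),t,Tt(*b));d=p-[503,-123.5,0];print(n,p.round(1),round(e,1),'box',(c*d[0]+sn*d[1]).round(1),(-sn*d[0]+c*d[1]).round(1))
rep('nr outer',(215,160),(375,36));rep('nr inner',(212,155),(377,60));rep('far outer',(294,82),(12,63))
rep('hasp bar',(270,40),(172,8))
for th in(1.75,1.85,1.95):
    for y in(-86,86):
        for off in(0,6,-4):
            x=62-128*np.cos(th)+off*np.sin(th);z=76+128*np.sin(th)+off*np.cos(th)
            P=[503+c*x-sn*y,-123.5+sn*x+c*y,z]
            ps=proj(s,P);pt=proj(t,P)
            print(th,y,off,P[2].__round__(1),x.round(1),((ps-[260,120])*[2.1,400/150]).round(),((pt-189.65)*3.2).round())
E
```

```text
nr outer [ 615.2 -204.   190.9] 3.0 box 107.4 -86.9
nr inner [ 607.3 -202.7  190.9] 6.2 box 99.6 -85.0
far outer [606.5 -27.3 191.2] 0.2 box 108.9 90.1
hasp bar [ 616.3 -112.7  238.9] 1.5 box 113.8 4.3
1.75 -86 0 202.0 84.8 [188. 134.] [377.  77.]
1.75 -86 6 200.9 90.7 [196. 138.] [376.  66.]
1.75 -86 -4 202.7 80.9 [183. 132.] [378.  85.]
1.75 86 0 202.0 84.8 [266.  63.] [ 16. 105.]
1.75 86 6 200.9 90.7 [273.  66.] [16. 93.]
1.75 86 -4 202.7 80.9 [261.  61.] [ 16. 112.]
1.85 -86 0 199.0 97.3 [205. 142.] [376.  54.]
1.85 -86 6 197.4 103.0 [212. 147.] [375.  43.]
1.85 -86 -4 200.1 93.4 [200. 139.] [376.  61.]
1.85 86 0 199.0 97.3 [280.  69.] [17. 81.]
1.85 86 6 197.4 103.0 [286.  73.] [17. 71.]
1.85 86 -4 200.1 93.4 [276.  67.] [16. 88.]
1.95 -86 0 194.9 109.4 [220. 153.] [374.  32.]
1.95 -86 6 192.7 115.0 [228. 158.] [374.  23.]
1.95 -86 -4 196.4 105.7 [216. 149.] [375.  39.]
1.95 86 0 194.9 109.4 [294.  78.] [18. 59.]
1.95 86 6 192.7 115.0 [300.  82.] [19. 50.]
1.95 86 -4 196.4 105.7 [289.  75.] [18. 66.]
```

```bash
python3 - <<'E'
from h import *
import pickle
s,t=pickle.load(open('c0.pkl','rb'))
p,e=tri(s,(347,50),t,(10,345));print('elbow',p,e)
o1,d1=ray(t,10,345);o,d2=ray(t,30,100);n=np.cross(d1,d2)
a,d=ray(s,367,0);q=a+d*(n@(o-a))/(n@d);print('upper pt',q,proj(t,q))
# extrapolate line elbow->q to where it projects at top (30,100)
for k in(1,1.5,2,3,4,5):P=p+(q-p)*k;print(k,P.round(),proj(t,P).round())
for z in(450,500,550,600,650):print(z,[onz(t,*c,z)[:2].round() for c in((242,125),(258,60),(180,95))])
print(arm.get_obs()['joint_positions'].round(3))
E
```

```text
elbow [407.69299657 149.10764853 331.15281782] 11.177920707612234
upper pt [480.77336088  86.61380059 429.26976059] [ 16.53094284 264.99595022]
1 [481.  87. 429.] [ 17. 265.]
1.5 [517.  55. 478.] [ 22. 217.]
2 [554.  24. 527.] [ 29. 160.]
3 [627. -38. 626.] [47.  6.]
4 [ 700. -101.  724.] [  77. -242.]
5 [ 773. -163.  822.] [ 132. -708.]
450 [array([ 620., -145.]), array([ 696., -161.]), array([656., -79.])]
500 [array([ 596., -154.]), array([ 663., -168.]), array([628., -94.])]
550 [array([ 572., -162.]), array([ 631., -175.]), array([ 600., -110.])]
600 [array([ 547., -171.]), array([ 599., -182.]), array([ 572., -126.])]
650 [array([ 523., -179.]), array([ 567., -189.]), array([ 544., -141.])]
[-0.428  0.346  1.612  0.     1.185 -2.055]
```

>>> {"api": "step_arm", "payload": {"increments": "255 0 0 0 -8 0 0;255 0 0 0 -8 0 0;255 0 0 0 -8 0 0;255 0 0 0 -8 0 0;255 0 0 0 -8 0 0;255 0 0 0 0 0 0;255 -1.53 0.03 0.03 0 0 0;255 -1.53 0.03 0.03 0 0 0;255 -1.53 0.03 0.03 0 0 0;255 -1.53 0.03 0.03 0 0 0;255 -1.53 0.03 0.03 0 0 0;255 -1.53 0.03 0.03 0 0 0;255 -1.53 0.03 0.03 0 0 0;255 -1.53 0.03 0.03 0 0 0;255 -1.53 0.03 0.03 0 0 0;255 -1.53 0.03 0.03 0 0 0;255 0 0 0 0 0 0;255 0 0 0 0 0 0"}}

```text
clock: 17.15
eef_pos: [644.3, -145.2, 207.8]
tcp_rot: [-0.01, -0.027, 0.939, 0.341]
contact_force: [-0.2, 0.2, 0.4]
gripper_width: 0.1
grasp_force: 0.0
```

```bash
python3 - <<'E'
from h import *
s=arm.capture('scene');o=arm.get_obs();Rm=R.from_quat(np.roll(o['tcp_rot'],-1)).as_matrix()
print(o['eef_pos'],Rm.round(3),o['joint_positions'].round(2),o['contact_force'].round(1))
print('tip',o['eef_pos']-22*Rm[:,2],((proj(s,o['eef_pos']-22*Rm[:,2])-[240,60])*[2.5,2.5]).round())
cv2.imwrite('pics/m7.png',cv2.resize(s['pixels'][60:280,240:520,::-1],None,fx=2.5,fy=2.5))
E
```

```text
[ 644.0705034  -145.44424797  208.0179889 ] [[-0.998 -0.043 -0.037]
 [-0.057  0.765  0.641]
 [ 0.001  0.642 -0.766]] [-0.6   0.76  1.06  0.55  1.76 -2.24] [ 0.2  0.3 -0. ]
tip [ 644.88439193 -159.55114492  224.88016682] [387. 233.]
```

View pics/m7.png

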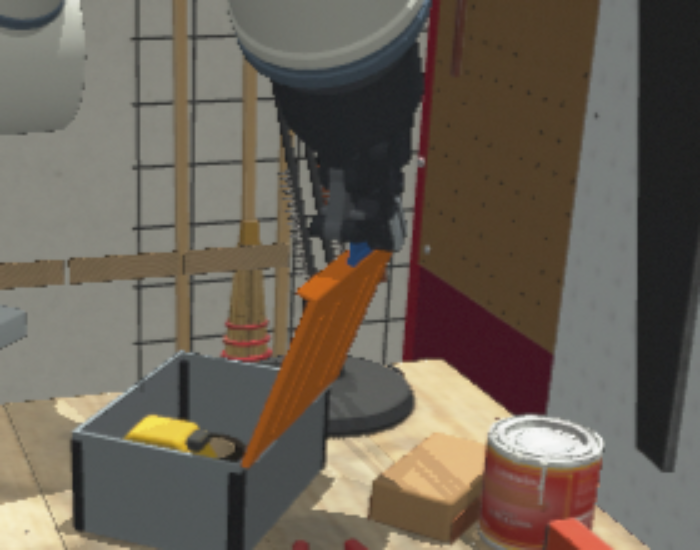

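The lid is still at about 1.88 rad, and the closed gripper is above and behind its edge at (390,240), clear of the hasp. I'll lower it behind the lid and push.

>>> {"api": "step_arm", "payload": {"increments": "255 0 -0.8 0.96 0 0 0;255 0 -0.8 0.96 0 0 0;255 0 -0.8 0.96 0 0 0;255 0 -0.8 0.96 0 0 0;255 0 0 0 0 0 0;255 1.02 0.11 -0.13 0 0 0;255 1.02 0.11 -0.13 0 0 0;255 0.51 0.05 -0.07 0 0 0;255 0.51 0.05 -0.07 0 0 0;255 0.51 0.05 -0.07 0 0 0"}}

```text
clock: 18.2
eef_pos: [608.9, -148.2, 164.8]
tcp_rot: [-0.009, -0.027, 0.939, 0.342]
contact_force: [3.9, 0.3, 3.7]
gripper_width: 0.1
grasp_force: 2.0
```

>>> {"api": "step_arm", "payload": {"increments": "255 0.51 0.05 -0.07 0 0 0;255 0.51 0.05 -0.07 0 0 0;255 0.51 0.05 -0.07 0 0 0;255 0.51 0.05 -0.07 0 0 0;255 0.51 0.05 -0.07 0 0 0;255 0.67 0.02 -0.03 0 0 0;255 0.67 0.02 -0.03 0 0 0;255 0.67 0.02 -0.03 0 0 0;255 0.67 0.02 -0.03 0 0 0;255 0.67 0.02 -0.03 0 0 0;255 0.67 0.02 -0.03 0 0 0"}}

```text
clock: 19.3
eef_pos: [542.9, -152.2, 170.6]
tcp_rot: [-0.01, -0.027, 0.939, 0.342]
contact_force: [2.9, 0.6, -0.9]
gripper_width: -0.2
grasp_force: 1.2
```

>>> {"api": "step_arm", "payload": {"increments": "255 0.59 -0.19 0.23 0 0 0;255 0.59 -0.19 0.23 0 0 0;255 0.59 -0.19 0.23 0 0 0;255 0.59 -0.19 0.23 0 0 0;255 0.59 -0.19 0.23 0 0 0"}}

```text
clock: 19.8
eef_pos: [513.6, -153.8, 155.2]
tcp_rot: [-0.01, -0.027, 0.939, 0.342]
contact_force: [3.1, -0.4, 0.2]
gripper_width: 0.2
grasp_force: 1.1
```

>>> {"api": "step_arm", "payload": {"increments": "255 0.47 -0.3 0.35 0 0 0;255 0.47 -0.3 0.35 0 0 0;255 0.47 -0.3 0.35 0 0 0;255 0.47 -0.3 0.35 0 0 0;255 0.47 -0.3 0.35 0 0 0"}}

```text
clock: 20.3
eef_pos: [490.3, -155.3, 132.1]
tcp_rot: [-0.01, -0.027, 0.939, 0.342]
contact_force: [2.4, -0.1, -0.4]
gripper_width: 0.0
grasp_force: 0.9
```

>>> {"api": "step_arm", "payload": {"increments": "255 0.27 -0.31 0.37 0 0 0;255 0.27 -0.31 0.37 0 0 0;255 0.27 -0.31 0.37 0 0 0;255 0.27 -0.31 0.37 0 0 0;255 0.27 -0.31 0.37 0 0 0;255 0.27 -0.31 0.37 0 0 0"}}

```text
clock: 20.9
eef_pos: [474.4, -156.3, 103.2]
tcp_rot: [-0.01, -0.027, 0.939, 0.342]
contact_force: [1.6, 0.7, 1.6]
gripper_width: -0.1
grasp_force: 0.8
```

>>> {"api": "step_arm", "payload": {"increments": "255 0.17 -0.31 0.37 0 0 0;255 0.17 -0.31 0.37 0 0 0;255 0.1 -0.31 0.37 0 0 0;255 0.1 -0.31 0.37 0 0 0;255 0 -0.2 0.23 0 0 0;255 0 -0.1 0.12 0 0 0;255 0 0 0 0 0 0"}}

```text
clock: 21.6
eef_pos: [468.9, -156.5, 79.5]
tcp_rot: [-0.01, -0.027, 0.939, 0.342]
contact_force: [-0.3, -0.0, -0.0]
gripper_width: -0.1
grasp_force: 0.1
```

>>> {"api": "step_arm", "payload": {"increments": "255 0 -0.19 0.23 0 0 0;255 0 -0.19 0.23 0 0 0;255 0 -0.1 0.12 0 0 0;255 0 0 0 0 0 0"}}

```text
clock: 22.0
eef_pos: [468.9, -156.5, 71.9]
tcp_rot: [-0.01, -0.027, 0.939, 0.342]
contact_force: [-0.3, 0.3, -0.7]
gripper_width: -0.1
grasp_force: 0.0
```

```bash
python3 - <<'E'
from h import *
import pickle
s=arm.capture('scene');t=arm.capture('top');pickle.dump((s,t),open('c4.pkl','wb'))
o=arm.get_obs();Rm=R.from_quat(np.roll(o['tcp_rot'],-1)).as_matrix();print('tip',o['eef_pos']-22*Rm[:,2],o['contact_force'])
for n,c,roi in(('s',s,(240,100,200,220)),('t',t,(180,180,170,190))):
    x,y,w,h=roi;hsv=cv2.cvtColor(c['pixels'],cv2.COLOR_RGB2HSV)
    m=cv2.inRange(hsv,(6,190,80),(17,255,255));M=np.zeros_like(m);M[y:y+h,x:x+w]=m[y:y+h,x:x+w]
    k=max(cv2.findContours(M,0,2)[0],key=cv2.contourArea);print(n,cv2.contourArea(k),cv2.approxPolyDP(k,4,True)[:,0].tolist())
    b=cv2.inRange(hsv,(100,150,60),(125,255,255));B=np.zeros_like(b);B[y:y+h,x:x+w]=b[y:y+h,x:x+w];i=np.argwhere(B);print('blue',len(i),i[:,::-1].mean(0) if len(i) else 0,i.min(0)[::-1] if len(i) else 0,i.max(0)[::-1] if len(i) else 0)
cc=np.cos(np.radians(3.3));sn=np.sin(np.radians(3.3))
for th in(0,.1,.2,.4):
    for y in(-86,86):
        for r in(0,128):
            x=62-r*np.cos(th)+6*np.sin(th);z=76+r*np.sin(th)+6*np.cos(th)
            P=[503+cc*x-sn*y,-123.5+sn*x+cc*y,z];print(th,y,r,round(z),proj(s,P).round(),proj(t,P).round())
E
```

```text
tip [ 469.86261854 -170.65235381   88.97030758] [-0.25946044  0.21289884  0.74990499]
s 2233.5 [[267, 234], [271, 230], [335, 244], [371, 207], [357, 218], [328, 199], [324, 204], [323, 198], [310, 196], [294, 207], [299, 216], [295, 224], [267, 228]]
blue 158 [387.32911392 103.22151899] [377 100] [398 107]Traceback (most recent call last):
  File "<stdin>", line 8, in <module>
ValueError: max() iterable argument is empty
```

```bash
python3 - <<'E'
from h import *
import pickle
s,t=pickle.load(open('c4.pkl','rb'))
cc=np.cos(np.radians(3.3));sn=np.sin(np.radians(3.3))
for th in(0,.05,.1,.2):
    print(th,[(y,r,proj(s,[503+cc*x-sn*y,-123.5+sn*x+cc*y,76+r*np.sin(th)+6*np.cos(th)]).round().tolist()) for y in(-86,86) for r in(0,128) for x in[62-r*np.cos(th)+6*np.sin(th)]])
E
```

```text
0 [(-86, 0, [334.0, 240.0]), (-86, 128, [264.0, 226.0]), (86, 0, [371.0, 205.0]), (86, 128, [309.0, 194.0])]
0.05 [(-86, 0, [334.0, 240.0]), (-86, 128, [265.0, 223.0]), (86, 0, [371.0, 205.0]), (86, 128, [309.0, 191.0])]
0.1 [(-86, 0, [334.0, 240.0]), (-86, 128, [265.0, 219.0]), (86, 0, [371.0, 205.0]), (86, 128, [310.0, 188.0])]
0.2 [(-86, 0, [335.0, 240.0]), (-86, 128, [266.0, 212.0]), (86, 0, [371.0, 205.0]), (86, 128, [311.0, 182.0])]
```

>>> {"api": "step_arm", "payload": {"increments": "255 0 -0.13 0.15 0 0 0;255 0 -0.13 0.15 0 0 0;255 0 0 0 0 0 0"}}

```text
clock: 22.4
eef_pos: [469.1, -156.6, 69.2]
tcp_rot: [-0.009, -0.027, 0.939, 0.342]
contact_force: [-2.1, -2.9, 19.6]
gripper_width: 0.1
grasp_force: 10.2
```

The press met a hard stop at 19.6 N, so the lid is shut. Next is the hasp: lift, bring the tool upright, and go in front of and above it.

>>> {"api": "step_arm", "payload": {"increments": "255 0 0.97 -1.15 0 0 0;255 0 0.97 -1.15 0 0 0;255 0 0.97 -1.15 0 0 0;255 0 0.97 -1.15 0 0 0;255 0 0 0 8 0 0;255 0 0 0 8 0 0;255 0 0 0 8 0 0;255 0 0 0 8 0 0;255 0 0 0 8 0 0;255 1.43 0.62 0 0 0 0;255 1.43 0.62 0 0 0 0;255 1.43 0.62 0 0 0 0;255 1.43 0.62 0 0 0 0;255 1.43 0.62 0 0 0 0;255 0 0 0 0 0 0;255 0 0 0 0 0 0"}}

```text
clock: 24.0
eef_pos: [396.4, -129.7, 129.0]
tcp_rot: [0.001, -0.028, 1.0, -0.0]
contact_force: [-0.1, -0.5, 0.1]
gripper_width: 0.3
grasp_force: 0.0
```

```bash
python3 - <<'E'
from h import *
import pickle
s=arm.capture('scene');t=arm.capture('top');w=arm.capture('wrist');pickle.dump((s,t,w),open('c5.pkl','wb'))
o=arm.get_obs();Rm=R.from_quat(np.roll(o['tcp_rot'],-1)).as_matrix();print(o['eef_pos'],Rm.round(3),o['joint_positions'].round(2))
cc=np.cos(np.radians(3.3));sn=np.sin(np.radians(3.3))
for n,c,(x,y,ww,h) in(('s',s,(220,140,200,160)),('t',t,(180,180,170,190)),('w',w,(0,0,640,480))):
    hsv=cv2.cvtColor(c['pixels'],cv2.COLOR_RGB2HSV)
    for nm,lo,hi in(('or',(6,190,60),(17,255,255)),('blue',(100,150,50),(125,255,255))):
        m=cv2.inRange(hsv,lo,hi);M=np.zeros_like(m);M[y:y+h,x:x+ww]=m[y:y+h,x:x+ww]
        k=sorted(cv2.findContours(M,0,2)[0],key=cv2.contourArea)[-2:]
        for q in k:
            if cv2.contourArea(q)>8:print(n,nm,cv2.contourArea(q),cv2.approxPolyDP(q,3,True)[:,0].tolist())
    for phi in(1.1,1.3,1.5):
        r=44;P=lambda bx,by,z:proj(c,[503+cc*bx-sn*by,-123.5+sn*bx+cc*by,z]).round().tolist()
        print(n,phi,P(-69-r*np.sin(phi),-20,78-r*np.cos(phi)),P(-69,-20,78))
E
```

```text
[ 396.65867456 -129.87323125  128.6337204 ] [[-0.998 -0.056  0.001]
 [-0.056  0.998 -0.   ]
 [-0.001 -0.    -1.   ]] [-0.46  0.33  1.94  0.    0.88 -2.09]
s or 2485.5 [[267, 235], [272, 231], [335, 244], [371, 207], [360, 218], [341, 209], [359, 209], [337, 207], [331, 200], [310, 197], [269, 227]]
s blue 62.5 [[289, 210], [265, 220]]
s 1.1 [263.0, 221.0] [282.0, 215.0]
s 1.3 [261.0, 217.0] [282.0, 215.0]
s 1.5 [261.0, 212.0] [282.0, 215.0]
t or 5271.5 [[317, 316], [310, 245], [211, 254], [212, 278], [289, 316], [296, 312], [308, 318]]
t 1.1 [280.0, 347.0] [278.0, 323.0]
t 1.3 [280.0, 349.0] [278.0, 323.0]
t 1.5 [280.0, 350.0] [278.0, 323.0]
w or 2501.0 [[274, 320], [212, 321], [193, 328], [169, 329], [169, 357], [216, 340], [235, 344], [239, 354], [257, 351], [273, 333]]
w or 3109.5 [[472, 358], [475, 329], [467, 319], [363, 320], [364, 332], [378, 350], [399, 354], [404, 343], [419, 340]]
w blue 448.5 [[287, 263], [286, 299], [297, 299], [300, 270]]
w blue 854.0 [[301, 257], [300, 260], [337, 261], [339, 298], [354, 301], [352, 254]]
w 1.1 [286.0, 241.0] [285.0, 317.0]
w 1.3 [285.0, 239.0] [285.0, 317.0]
w 1.5 [284.0, 241.0] [285.0, 317.0]
```

>>> {"api": "step_arm", "payload": {"increments": "255 0 0 1.5 0 0 0;255 0 0 1.5 0 0 0;255 0 0 1.5 0 0 0;255 0 0 0.8 0 0 0;255 0 0 0.8 0 0 0;255 0 0 0.8 0 0 0;255 0 0 0.8 0 0 0"}}

```text
clock: 24.85
eef_pos: [396.2, -129.7, 51.0]
tcp_rot: [0.0, -0.028, 1.0, -0.0]
contact_force: [0.8, 1.2, 0.5]
gripper_width: -0.0
grasp_force: 0.3
```

>>> {"api": "step_arm", "payload": {"increments": "255 0 0 0.6 0 0 0;255 0 0 0.6 0 0 0;255 0 0 0.6 0 0 0;255 0 0 0.6 0 0 0;255 0 0 0.6 0 0 0;255 0 0 0 0 0 0"}}

```text
clock: 25.45
eef_pos: [395.4, -129.3, 20.7]
tcp_rot: [-0.001, -0.028, 1.0, 0.0]
contact_force: [0.2, -0.0, -0.0]
gripper_width: 0.4
grasp_force: 0.0
```

>>> {"api": "step_arm", "payload": {"increments": "255 0 0 0.8 0 0 0;255 0 0 0.7 0 0 0;255 -0.4 0 0 0 0 0;255 -0.4 0 0 0 0 0;255 -0.3 0 0 0 0 0;255 0 0 0 0 0 0"}}

```text
clock: 26.05
eef_pos: [407.7, -129.0, 6.6]
tcp_rot: [0.0, -0.028, 1.0, -0.0]
contact_force: [0.3, 0.1, 0.2]
gripper_width: -0.0
grasp_force: 0.0
```

>>> {"api": "step_arm", "payload": {"increments": "255 -0.3 0 0 0 0 0;255 -0.2 0 0 0 0 0;255 0 0 0 0 0 0"}}

```text
clock: 26.35
eef_pos: [410.6, -128.3, 6.3]
tcp_rot: [-0.001, -0.028, 1.0, 0.0]
contact_force: [-9.1, -4.6, 2.8]
gripper_width: 0.2
grasp_force: 4.6
```

```bash
python3 - <<'E'
from h import *
s=arm.capture('scene');w=arm.capture('wrist');o=arm.get_obs();print(o['eef_pos'],o['contact_force'])
cc=np.cos(np.radians(3.3));sn=np.sin(np.radians(3.3))
for n,c in(('s',s),('w',w)):
    P=lambda bx,by,z:proj(c,[503+cc*bx-sn*by,-123.5+sn*bx+cc*by,z]).round().tolist()
    hsv=cv2.cvtColor(c['pixels'],cv2.COLOR_RGB2HSV)
    for nm,lo,hi in(('or',(6,190,60),(17,255,255)),('blue',(100,130,40),(125,255,255))):
        m=cv2.inRange(hsv,lo,hi)
        if n=='s':m[:180]=0;m[270:]=0;m[:,:230]=0;m[:,390:]=0
        for q in cv2.findContours(m,0,2)[0]:
            if cv2.contourArea(q)>15:print(n,nm,cv2.contourArea(q),cv2.approxPolyDP(q,3,True)[:,0].tolist())
    print([(ph,[P(-69-r*np.sin(ph),y,78-r*np.cos(ph)) for y in(-20,20) for r in(0,48)]) for ph in(0,.2,.5)])
E
```

```text
[ 410.54997476 -128.28150344    6.33886017] [-8.56599288 -3.75762615  2.21756253]
s or 2791.0 [[267, 236], [271, 231], [335, 244], [371, 207], [310, 197], [271, 225]]
[(0, [[282.0, 215.0], [282.0, 239.0], [292.0, 207.0], [292.0, 231.0]]), (0.2, [[282.0, 215.0], [278.0, 237.0], [292.0, 207.0], [288.0, 229.0]]), (0.5, [[282.0, 215.0], [271.0, 234.0], [292.0, 207.0], [282.0, 226.0]])]
[(0, [[245.0, 467.0], [267.0, 369.0], [392.0, 467.0], [371.0, 368.0]]), (0.2, [[245.0, 467.0], [266.0, 348.0], [392.0, 467.0], [372.0, 347.0]]), (0.5, [[245.0, 467.0], [263.0, 321.0], [392.0, 467.0], [375.0, 320.0]])]
```

>>> {"api": "step_arm", "payload": {"increments": "255 -0.2 0 0 0 0 0;255 0 0 0 0 0 0"}}

```text
clock: 26.65
eef_pos: [411.0, -127.9, 6.2]
tcp_rot: [-0.003, -0.029, 1.0, 0.001]
contact_force: [-17.3, -11.1, 5.2]
gripper_width: 0.2
grasp_force: 9.2
```

>>> {"api": "step_arm", "payload": {"increments": "255 1.5 0 0 0 0 0;255 2 0 0 0 0 0;255 2 0 0 0 0 0;255 0 0 -2 0 0 0;255 0 0 -2.5 0 0 0;255 0 0 -2.5 0 0 0;255 0 0 -2.5 0 0 0;255 0 0 -2.5 0 0 0;255 0 0 0 0 0 0"}}

```text
clock: 27.55
eef_pos: [360.4, -132.4, 128.9]
tcp_rot: [0.002, -0.028, 1.0, -0.001]
contact_force: [1.0, -0.7, -0.0]
gripper_width: -0.0
grasp_force: 0.0
```

```bash
python3 - <<'E'
from h import *
s=arm.capture('scene');w=arm.capture('wrist');t=arm.capture('top');o=arm.get_obs();print(o['eef_pos'],o['contact_force'].round(1))
cc=np.cos(np.radians(3.3));sn=np.sin(np.radians(3.3))
for n,c in(('s',s),('w',w),('t',t)):
    P=lambda bx,by,z:proj(c,[503+cc*bx-sn*by,-123.5+sn*bx+cc*by,z]).round().tolist()
    hsv=cv2.cvtColor(c['pixels'],cv2.COLOR_RGB2HSV)
    for nm,lo,hi in(('or',(6,190,60),(17,255,255)),('blue',(100,120,30),(125,255,255))):
        m=cv2.inRange(hsv,lo,hi)
        if n=='s':m[:180]=0;m[270:]=0;m[:,:230]=0;m[:,390:]=0
        if n=='t':m[:230]=0;m[370:]=0;m[:,:200]=0;m[:,340:]=0
        for q in cv2.findContours(m,0,2)[0]:
            if cv2.contourArea(q)>8:print(n,nm,cv2.contourArea(q),cv2.approxPolyDP(q,2,True)[:,0].tolist())
    print([(ph,[P(-69-r*np.sin(ph),y,78-r*np.cos(ph)) for y in(-20,20) for r in(0,48)]) for ph in(0,.2,.5)])
    print([P(-77-7,y,34+7) for y in(-20,20)],[P(-62,y,0) for y in(-86,86)],[P(-62,y,76) for y in(-86,86)])
cv2.imwrite('pics/w9.png',w['pixels'][:,:,::-1]);g=w['pixels']
print('blue-ish col profile', [(r,g[r,300].tolist(),g[r,330].tolist()) for r in range(250,400,12)])
E
```

```text
[ 358.88245617 -131.55444687  126.09824288] [ 0.4 -0.5  0.3]
s or 2419.0 [[267, 235], [267, 232], [271, 231], [335, 244], [371, 207], [357, 217], [344, 210], [359, 209], [357, 211], [337, 207], [330, 203], [331, 200], [310, 197], [303, 202], [317, 199], [313, 203], [317, 206], [296, 207], [269, 227]]
[(0, [[282.0, 215.0], [282.0, 239.0], [292.0, 207.0], [292.0, 231.0]]), (0.2, [[282.0, 215.0], [278.0, 237.0], [292.0, 207.0], [288.0, 229.0]]), (0.5, [[282.0, 215.0], [271.0, 234.0], [292.0, 207.0], [282.0, 226.0]])]
[[275.0, 232.0], [285.0, 224.0]] [[268.0, 269.0], [311.0, 233.0]] [[267.0, 230.0], [311.0, 198.0]]
w or 482.0 [[443, 398], [442, 416], [465, 430], [467, 411]]
w or 407.5 [[314, 398], [310, 423], [316, 426], [326, 425], [325, 399]]
w or 399.5 [[194, 398], [174, 408], [177, 427], [196, 415]]
[(0, [[287.0, 375.0], [292.0, 335.0], [355.0, 375.0], [349.0, 335.0]]), (0.2, [[287.0, 375.0], [292.0, 323.0], [355.0, 375.0], [350.0, 323.0]]), (0.5, [[287.0, 375.0], [291.0, 309.0], [355.0, 375.0], [350.0, 309.0]])]
[[291.0, 323.0], [351.0, 323.0]] [[210.0, 325.0], [432.0, 325.0]] [[177
[... 267 characters left out ...]
, 325.0], [258.0, 332.0]]), (0.5, [[278.0, 323.0], [281.0, 338.0], [254.0, 325.0], [258.0, 339.0]])]
[[280.0, 333.0], [258.0, 335.0]] [[317.0, 319.0], [225.0, 326.0]] [[316.0, 316.0], [216.0, 324.0]]
blue-ish col profile [(250, [197, 174, 141], [199, 177, 144]), (262, [193, 171, 136], [199, 178, 145]), (274, [202, 180, 145], [195, 173, 140]), (286, [190, 170, 141], [151, 132, 109]), (298, [88, 86, 84], [83, 84, 85]), (310, [80, 81, 82], [79, 81, 82]), (322, [78, 79, 81], [78, 80, 82]), (334, [36, 34, 33], [72, 74, 77]), (346, [31, 29, 29], [31, 30, 30]), (358, [27, 25, 26], [27, 24, 26]), (370, [26, 23, 25], [27, 25, 26]), (382, [26, 21, 23], [31, 27, 30]), (394, [27, 21, 23], [32, 29, 31])]
```

```bash
python3 - <<'E'
from h import *
t=arm.capture('top');g=t['pixels']
print([(r,g[r,262].tolist(),g[r,268].tolist(),g[r,274].tolist()) for r in range(320,344,2)])
cc=np.cos(np.radians(3.3));sn=np.sin(np.radians(3.3))
for ph in(0,.1,.2,.3):
    for d in(1,15):
        bx=-69-44*np.sin(ph)-d*np.cos(ph);z=78-44*np.cos(ph)+d*np.sin(ph)+7*np.cos(ph)
        print(ph,d,proj(t,[503+cc*bx,-123.5+sn*bx,z]).round(1))
E
```

```text
[(320, [188, 86, 0], [186, 88, 0], [176, 75, 0]), (322, [92, 44, 35], [63, 46, 80], [27, 46, 92]), (324, [13, 51, 108], [11, 46, 98], [12, 40, 87]), (326, [6, 19, 44], [40, 46, 56], [6, 8, 11]), (328, [4, 4, 4], [52, 54, 56], [6, 6, 6]), (330, [9, 9, 8], [14, 13, 14], [13, 13, 13]), (332, [11, 10, 11], [8, 7, 7], [9, 8, 8]), (334, [35, 29, 22], [51, 42, 29], [46, 36, 24]), (336, [104, 85, 61], [70, 58, 42], [67, 54, 37]), (338, [112, 91, 64], [122, 99, 70], [131, 109, 78]), (340, [114, 93, 68], [115, 90, 61], [128, 105, 75]), (342, [71, 64, 54], [118, 96, 65], [122, 98, 69])]
0 1 [268.6 325.8]
0 15 [269.  333.8]
0.1 1 [268.7 328.3]
0.1 15 [269.1 336.3]
0.2 1 [268.8 330.8]
0.2 15 [269.1 338.6]
0.3 1 [268.9 333.2]
0.3 15 [269.  340.8]
```

```bash
python3 -c "
from bench import arm
print(arm.job_done())"
```

```text
the job is handed in; nothing more can be done
None
```

I've handed the job in at about 28 s on the robot's clock: the tape measure is upright in the slot, the lid is fully shut, and the hasp is flat over the staple. My first grasp missed and pressed on top of the tape at about 33 N, because the fingertips sit about 36 mm farther back than stated; the second worked. I did not re-check the glass, sanding block and pliers at the end, but nothing I did should have touched them.

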